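# Nest the washed sample beakers upside down on the drying peg

### The arm

A 7-joint arm with a two-finger parallel gripper is mounted at the origin on the work surface. World frame = base frame: x ahead of the robot, y to its left, z up, the work surface at z = 0. Lengths are in m, angles in rad, forces in N, time in s.
With the tool pointing down it reaches from about 0.425 to 0.925 m from the base axis. Payload 6.8 kg.
Tool frame: the origin (TCP) lies midway between the tips of the shut fingers; the grasp point (between the pads) lies 19 mm behind it (r.grip_depth is the distance from the TCP to the grasp point, in m); z points along the fingers, y is the line along which they close (so a half turn about z gives the same grasp; the last joint's range is limited). The gripper opens to 85 mm and grips with 20 to 120 N. Pads are 22 mm wide; open, the fingers measure 114 mm over their backs; the gripper's body (76 mm by 85 mm) begins 54 mm behind the grasp point. The pads swing forward as they close: fully open they stand 13 mm farther back than shut.
Start: joints at [1.157, 0.477, 0.022, 1.555, -0.011, 1.109, -0.083], TCP at [0.203, -0.644, 0.231] pointing down, gripper open.
Joint ranges: [-2.96, 2.96], [-0.34, 2.1], [-1.41, 1.46], [0.24, 2.44], [-1.37, 4.51], [0.17, 1.92], [-2.96, 2.96]. Speed limits (rad/s): [2.39, 2.39, 3.14, 3.14, 3.14, 3.14, 3.14].

### API

Orientations are given as a rotation vector (axis times angle).
In Python, from bench import telemetry, grab_frame, calibration, order, silhouettes, r gives the robot as it stands.
- The arm moves only by the tool apply_moves, never from a script. Its argument "moves" is a list of rows, each a list of 7 numbers: the turn, a rotation vector about the tool's x, y, z scaled (see below), then the shift along the tool's x, y, z scaled (see below), then the opening, from -1 (shut) to 1 (fully open). A call has exactly 8 rows; each row shifts and turns the commanded pose from where the row before left it, along the tool's axes as they then stand; what a row does not reach is not made up. The controller multiplies each number of a shift by 1000 mm and each number of a turn by 6 degrees. A row lasts 1/12 s, in which the tool goes at most 41.7 mm and 7.16 degrees, less where a joint would pass 70% of its speed; a pose out of reach is approached as far as the arm can. A call with a number of a shift or a turn outside -1 to 1 is refused whole. A call with a gripper value outside its range is refused whole. The fingers move at their own pace and stop on an object; "grip_force" is the grip in N (left out, the last holds). Time passes only in rows, so rows that do not move let the fingers close, or fill a call up. It gives the time, the measured TCP pose, the force, the opening and the grip force at its end, in the units of the state.
- telemetry.get_obs(): the state, without advancing time (a new reading comes with each control period).
- grab_frame(name): name is "scene" or "top" or "wrist"; returns the picture (384x512x3 uint8, blue, green, red); there is no depth.
- calibration(name): a dict with "fx", "fy", "cx", "cy" (pixels), "world_from_camera" (4x4, takes a point from camera to world coordinates); the wrist camera has in their place "mount" (4x4, takes a point from camera to tool coordinates, whose origin is the TCP and whose axes are the flange's). Camera axes: x right, y down, z forward; pixel columns grow to the right and rows downward; lengths in m; the calibration is good to about 2 mm. A picture is of the moment at which its call begins: read the wrist's pose just before it. calibration takes no time and is no camera call.
- order.hand_in(): hands the job in; it is judged then, once.
Trained networks look in the newest picture that a camera, given by its name, has taken for a name from the list of things; names that differ only in an ending like _2 or _b are one class to them, and where a whole thing is asked for, a point or a joint stands for the part that bears it (a point fixed in the world has none). Each returns a list of dicts, best first, with "p" (0 to 1); they miss things now and then, are a little off and sometimes report something else, mostly with a low value. They report only what shows in the picture. A call takes as long as a camera call. They do not tell look-alikes from the thing itself.
- silhouettes(thing, camera): "mask" (384x512 bool, what is visible of it) and "extent" ([centre column, centre row, width, height] in pixels, round what is visible of it).
The state is a dict: "clock": time; "joints": joint angles; "qvel": joint speeds; "tau": joint torques, N m; "tcp_pos": TCP position; "orientation": TCP orientation; "contact_force": force on the tool from outside, world axes, zero at the start; "moment": the same for the moment, N m; "grip_width": finger opening in m; "gripper_force": force on a finger pad.
Only numpy, scipy, OpenCV 4.12 (cv2) and the standard library are available. Lean on these libraries where they do the work, as an engineer would, in place of code of your own. Each camera call takes 0.05 s, during which the arm holds its last target. There are 200 camera calls.

### The job

Put all three sample beakers (blue, orange, green) upside down over the free peg of the drying stand, nested one over another in a single upright stack pushed fully home, in any order. Do not knock over or push away the bottle or the pen pot.

Things in the scene. Friction and masses are not known exactly. Their poses are not given: they have to be found in the camera images.
- beaker_blue: Blue round plastic beaker, 95 mm tall. Lowest 28 mm: solid straight foot, 52 mm across; then a step to 62 mm and a cone widening to 86 mm at the open rim. Wall 2.5 mm. Origin: centre of the foot's underside; z axis runs from foot to rim. Starts lying in the cradle, z along the cradle's +x and 35 degrees below level, rim low.
- beaker_orange: Orange beaker, same shape, origin and axes as the blue one. Inside: floor 28 mm above the underside, 57 mm across there, 81 mm at the rim. About 90 g. Starts upside down on its rim on the bench (z axis down, origin 95 mm up), close to the bottle.
- beaker_green: Green beaker, same shape, origin and axes as the blue one. Fully nested over another, its inner floor rests on the other's foot, so their origins are 28 mm apart, with 2 mm play all round. Starts upside down on its rim on the bench (z axis down, origin 95 mm up), close to the pen pot.
- stand: Fixed white drying stand. Origin on the bench under the free peg's axis; x points to the rear peg. Plate 12 mm thick, 106 mm wide in y, from x -65 to +150 mm. The rear peg at x +95 mm is occupied by an upturned clear measuring cylinder, fixed, up to 54 mm across, its top 146 mm above the bench.
- peg_foot (a point): On the axis of the free grey upright peg, at the plate's top face 12 mm above the bench. Peg 20 mm across, head 48 mm across from 44 to 51 mm above the plate, narrowing to 22 mm at the tip, 62 mm above it. An upside-down beaker rests with its rim on the plate, its origin 95 mm above this point, 4 mm play at the head.
- cradle: Fixed draining cradle: two sloping steel rails with upturned ends on a white plate 140 x 90 x 8 mm. Origin on the bench under the plate's centre; x points down the slope. The rails carry the beaker's cone from below; its foot sticks out free at the high end, the underside centred at x -45 mm, 115 mm above the bench.
- bottle: Bystander: white plastic bottle with a grey cap, 50 mm across, 118 mm tall, standing loose. Origin: centre of its underside.
- pen_pot: Bystander: grey pen pot with three pen ends, 54 mm across, 117 mm tall in all, standing loose. Origin: centre of its underside.
There are look-alikes about, which are no part of the job. Of the things that look like the beaker_orange, the largest one is meant.

How it is judged:
At the end, for the whole second after the job is handed in: All three beakers are upside down (within about 4.5 degrees of upright axis) on the free peg, each within 12 mm of the peg's axis and 8 mm of one another's axes, nested so that the topmost foot is at most 156 mm above the stand's plate (5 mm over fully home), and at rest (angle between each of beaker_blue, beaker_orange, beaker_green's own z axis and vertical above 3.06 rad and horizontal distance between each of beaker_blue, beaker_orange, beaker_green and peg_foot below 0.012 m and z of each of beaker_blue, beaker_orange, beaker_green in the frame of peg_foot below 0.156 m and linear speed of each of beaker_blue, beaker_orange, beaker_green below 0.02 m/s and horizontal distance between each of beaker_orange, beaker_green and beaker_blue below 0.008 m and horizontal distance between beaker_green and beaker_orange below 0.008 m); the robot touches nothing.
It fails at once if the bottle is shifted by more than 30 mm or knocked over (distance of bottle from where it was at the start of the episode above 0.03 m or angle between bottle's own z axis and vertical above 0.5 rad).
It fails at once if the pen pot is shifted by more than 30 mm or knocked over (distance of pen_pot from where it was at the start of the episode above 0.03 m or angle between pen_pot's own z axis and vertical above 0.5 rad).
It also fails if it takes over 72 s, if anything falls off the work surface, if the arm or the gripper's body presses on something with over 40 N, if the wrist force passes 120 N, or if a joint passes its speed limit or range.

## Working session

There is one attempt and no reset: what is moved stays moved. The work goes in short steps, Python scripts to look and compute and a tool call to move; the robot and the scene stay as the last step left them, time stands still between calls to the robot, and variables do not carry over. Pictures are saved under pics/ and viewed, at most 10 in all, crops included, and the job is handed in when it is done.

Besides the shell and the picture viewer there is one more tool, called as a command line: name --pt "numbers of a row" for each row, then --argument value for the rest. apply_moves: Moves the arm, as the interface text tells. Its arguments: {"type":"object","properties":{"moves":{"type":"array"},"grip_force":{"type":"number"}},"required":["moves"]}

```bash
ls; mkdir -p pics; python3 - <<'E'
from bench import telemetry, grab_frame, calibration, silhouettes, r
import cv2, numpy as np
np.set_printoptions(precision=4,suppress=True)
print(telemetry.get_obs()); print(r.grip_depth)
ims={}
for c in ("scene","top"):
    im=grab_frame(c); cv2.imwrite(f"pics/{c}0.png",im); ims[c]=im
    k=calibration(c); print(c,k)
    for t in ("beaker_blue","beaker_orange","beaker_green","stand","cradle","bottle","pen_pot"):
        for d in silhouettes(t,c): print(c,t,round(d["p"],2),np.round(d["extent"],1),int(d["mask"].sum()))
print(calibration("wrist"))
E
```

```text
pics
{'clock': 0.0, 'joints': array([ 1.1569,  0.4778,  0.0223,  1.5565, -0.0115,  1.1093, -0.0831]), 'qvel': array([-0.0008, -0.0015, -0.0001, -0.001 , -0.0002,  0.0005, -0.0007]), 'tau': array([  0.0005, -59.6445,   1.6079, -28.1199,   0.0125,   0.0094,
         0.    ]), 'tcp_pos': array([ 0.203 , -0.6431,  0.2303]), 'orientation': array([-3.1031, -0.4783,  0.0007]), 'contact_force': array([-0.803 ,  0.4477, -0.5478]), 'moment': array([-0.0319,  0.028 ,  0.0371]), 'gripper_force': 0.0, 'grip_width': 0.0855783392623874}
0.0187
scene {'fx': 454.767407710373, 'fy': 454.767407710373, 'cx': 250.16672966814087, 'cy': 186.64651634253158, 'world_from_camera': array([[-0.5225,  0.6093, -0.5964,  1.2941],
       [ 0.8526,  0.3728, -0.3662,  0.4276],
       [-0.0008, -0.6999, -0.7143,  0.9506],
       [ 0.    ,  0.    ,  0.    ,  1.    ]])}
scene beaker_blue 0.68 [382.5 222.1  41.2  45.9] 1128
scene beaker_orange 0.78 [308.1 264.   21.8  31.8] 631
scene beaker_orange 0.74 [267.4 223.6  30.9  41.9] 1041
scene beaker_orange 0.62 [217.6 256.9  22.1  35.1] 634
scene beaker_green 0.9 [207.4 135.9
[... 757 characters left out ...]
3.8 139.6  15.7  16.9] 268
top beaker_green 0.83 [350.2 249.5  31.1  26.2] 565
top beaker_green 0.66 [361.9 223.2  22.9  20.3] 286
top stand 0.74 [163.4 226.3  25.4  44.7] 367
top stand 0.6 [288.6 189.2  37.8  69.9] 2180
top cradle 0.73 [158.8 226.8  36.3  49.4] 561
top bottle 0.46 [218.3 204.6  16.6  16.9] 235
top pen_pot 0.81 [362.4 224.8  25.8  18.9] 345
top pen_pot 0.65 [291.  188.1  37.   69.2] 2121
{'fx': 267.1254407416759, 'fy': 267.1254407416759, 'cx': 252.44076642726006, 'cy': 197.0468602920067, 'mount': array([[-0.0003, -0.9575, -0.2883,  0.0732],
       [ 1.    , -0.0004,  0.0003,  0.0001],
       [-0.0004, -0.2883,  0.9575, -0.1418],
       [ 0.    ,  0.    ,  0.    ,  1.    ]])}
```

```bash
python3 - <<'E'
import cv2
a=cv2.imread("pics/scene0.png")[100:300,150:430]; cv2.imwrite("pics/a.png",cv2.resize(a,None,fx=2.8,fy=2.8,interpolation=cv2.INTER_CUBIC))
a=cv2.imread("pics/top0.png")[110:290,120:400]; cv2.imwrite("pics/b.png",cv2.resize(a,None,fx=2.8,fy=2.8,interpolation=cv2.INTER_CUBIC))
E
```

```text
(no output)
```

View pics/a.png

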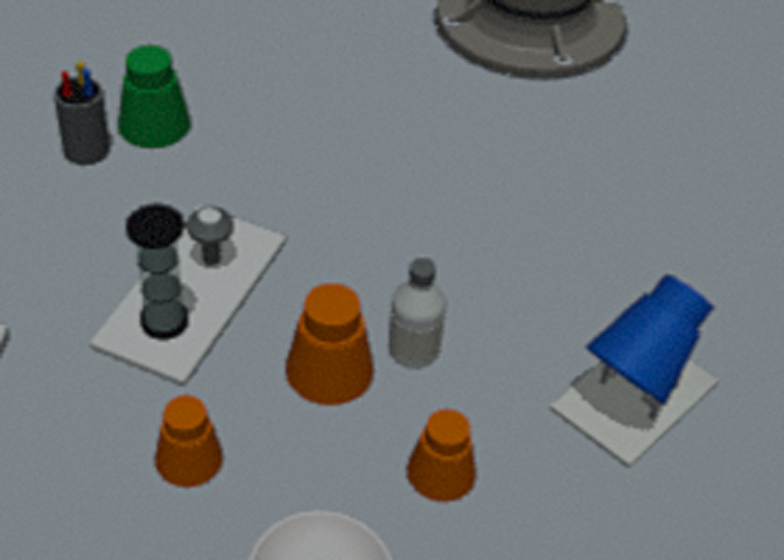

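View pics/b.png

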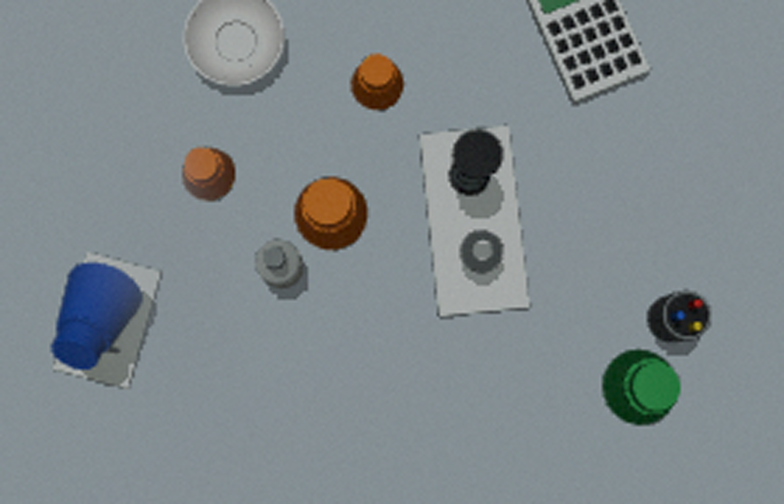

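Orange candidates in the scene view are (267,223), (217,257) and (308,264). The middle one is clearly the largest and stands beside the bottle, so I choose that one. Green is at (207,136), beside the pen pot at (181,140). Blue is in the cradle at (382,222) and the free peg is at about (225,180). Next I fit poses from both cameras.

```bash
cat > h.py <<'E'
from bench import telemetry, grab_frame, calibration, silhouettes, r
import cv2, numpy as np
from scipy.optimize import least_squares
from scipy.spatial.transform import Rotation as R
np.set_printoptions(precision=4,suppress=True)
A=np.linspace(0,2*np.pi,24,endpoint=False); D=np.c_[np.cos(A),np.sin(A)]
def rings(zr):
    t=np.linspace(0,2*np.pi,60); return np.vstack([np.c_[d/2*np.cos(t),d/2*np.sin(t),0*t+z] for z,d in zr])
BEAK=rings([(0,.052),(.028,.052),(.028,.062),(.095,.086)])
def cam(c,obs=None):
    k=calibration(c)
    if c!="wrist": T=k["world_from_camera"]
    else:
        T=np.eye(4); T[:3,:3]=R.from_rotvec(obs["orientation"]).as_matrix(); T[:3,3]=obs["tcp_pos"]; T=T@k["mount"]
    return k,T
def proj(P,kT):
    k,T=kT; q=(P-T[:3,3])@T[:3,:3]; return np.c_[k["fx"]*q[:,0]/q[:,2]+k["cx"],k["fy"]*q[:,1]/q[:,2]+k["cy"]]
def sup(pts): return (pts@D.T).max(0)
def big(m,near=None):
    n,l,s,c=cv2.connectedComponentsWithStats(m.astype(np.uint8))
    if near is None: i=1+np.argmax(s[1:,4])
    else:
        ok=[i for i in range(1,n) if s[i,4]>60]; i=min(ok,key=lambda i:np.hypot(*(c[i]-near)))
    return l==i
def colour(im,name):
    h=cv2.cvtColor(im,cv2.COLOR_BGR2HSV); H,S,V=cv2.split(h)
    lo,hi={"orange":(3,20),"green":(45,85),"blue":(100,125)}[name]
    return (H>=lo)&(H<=hi)&(S>110)&(V>25)
def msup(m):
    y,x=np.nonzero(m); return (np.c_[x,y]@D.T).max(0)
def fit(model,views,x0):
    """views: list of (kT, support of mask)"""
    f=lambda p:np.concatenate([sup(proj(model(p),kT))-s for kT,s in views])
    o=least_squares(f,x0,loss="soft_l1"); return o.x,np.sqrt(np.mean(f(o.x)**2))
def upside(p): return np.c_[p[0]+BEAK[:,0],p[1]-BEAK[:,1],.095-BEAK[:,2]+(p[2] if len(p)>2 else 0)]
def ray(px,kT,z):
    k,T=kT; d=T[:3,:3]@[(px[0]-k["cx"])/k["fx"],(px[1]-k["cy"])/k["fy"],1]; return T[:3,3]+d*(z-T[2,3])/d[2]
E
cat > m1.py <<'E'
from h import *
im={c:cv2.imread(f"pics/{c}0.png") for c in("scene","top")}; K={c:cam(c) for c in im}
def views(col,near): return [(K[c],msup(big(colour(im[c],col),near[c]))) for c in im]
g=fit(upside,views("green",dict(scene=(207,136),top=(350,249))),[.35,-.3]);print("green",g)
o=fit(upside,views("orange",dict(scene=(267,223),top=(236,186))),[.45,0.05]);print("orange",o)
def blue(p):
    cx=np.array([np.cos(p[2]),np.sin(p[2]),0]); z=cx*np.cos(.6109)+[0,0,-np.sin(.6109)]; y=np.cross([0,0,1],cx); x=np.cross(y,z)
    return np.array([p[0],p[1],.115])-.045*cx+BEAK@np.array([x,y,z])
b=fit(blue,views("blue",dict(scene=(382,222),top=(154,224))),[.4,.3,-.3]);print("blue/cradle",b)
x,y,a=b[0];print("foot",x-.045*np.cos(a),y-.045*np.sin(a))
ST=np.vstack([[[x,y,z] for x in(-.065,.15) for y in(-.053,.053) for z in(0,.012)],rings([(.146,.054)])+[.095,0,0]])
def stand(p):
    c,s=np.cos(p[2]),np.sin(p[2]); return ST@np.array([[c,s,0],[-s,c,0],[0,0,1]])+[p[0],p[1],0]
def cyl(d,h): 
    M=rings(h); return lambda p:M+[p[0],p[1],0]
import sys
def sil(t):
    v=[]
    for c in im:
        grab_frame(c); L=silhouettes(t,c); L=[d for d in L if not(t=="stand" and d["extent"][0]<200)]
        m=big(L[0]["mask"]); v.append((K[c],msup(m)))
    return v
s=fit(stand,sil("stand"),[.42,-.08,0]);print("stand",s)
print("bottle",fit(cyl(0,[(0,.05),(.07,.05),(.118,.02)]),sil("bottle"),[.4,.1]))
print("pot",fit(cyl(0,[(0,.054),(.09,.054),(.117,.02)]),sil("pen_pot"),[.35,-.3]))
# peg head blob check
for c in im:
    print(c,proj(np.array([[s[0][0],s[0][1],.06]]),K[c]))
E
python3 m1.py
```

```text
green (array([ 0.4139, -0.2842]), np.float64(0.8501043606825872))
orange (array([0.6207, 0.0672]), np.float64(0.7414222468019415))
blue/cradle (array([ 0.5003,  0.3266, -0.2623]), np.float64(1.1614639686578077))
foot 0.45688452262635315 0.3382814694387467Traceback (most recent call last):
  File "m1.py", line 23, in <module>
    s=fit(stand,sil("stand"),[.42,-.08,0]);print("stand",s)
                ~~~^^^^^^^^^
  File "m1.py", line 21, in sil
    m=big(L[0]["mask"]); v.append((K[c],msup(m)))
          ~^^^
IndexError: list index out of range
```

```bash
python3 - <<'E'
s=open("m1.py").read()
s=s.replace('''        grab_frame(c); L=silhouettes(t,c); L=[d for d in L if not(t=="stand" and d["extent"][0]<200)]
        m=''','''        for _ in range(4):
            grab_frame(c); L=[d for d in silhouettes(t,c) if not(t=="stand" and d["extent"][0]<200)]
            if L: break
        if not L: continue
        print(t,c,L[0]["extent"]); m=''')
open("m1.py","w").write(s)
E
python3 m1.py
```

```text
green (array([ 0.4139, -0.2842]), np.float64(0.8501043606825872))
orange (array([0.6207, 0.0672]), np.float64(0.7414222468019415))
blue/cradle (array([ 0.5003,  0.3266, -0.2623]), np.float64(1.1614639686578077))
foot 0.45688452262635315 0.3382814694387467
stand scene [216.9, 203.9, 72.1, 65.9]
stand top [288.0, 188.6, 36.8, 67.0]
stand (array([ 0.5646, -0.1036,  0.0933]), np.float64(1.4297005543219476))
bottle scene [297.1, 211.9, 18.9, 40.4]
bottle top [218.2, 204.7, 19.7, 19.3]
bottle (array([0.5574, 0.125 ]), np.float64(0.7059355252531394))
pen_pot scene [181.5, 140.7, 18.2, 37.3]
pen_pot top [363.7, 221.9, 25.0, 18.3]
pot (array([ 0.4919, -0.3211]), np.float64(0.9922826458682513))
scene [[224.6229 179.7649]]
top [[292.1487 200.1042]]
```

apply_moves --pt "0 0 0 0.03 -0.027 0 0.7" --pt "0 0 0 0.03 -0.027 0 0.7" --pt "0 0 0 0.03 -0.027 0 0.7" --pt "0 0 0 0.03 -0.027 0 0.7" --pt "0 0 0 0.03 -0.027 0 0.7" --pt "0 0 0 0.03 -0.027 0 0.7" --pt "0 0 0 0.03 -0.027 0 0.7" --pt "0 0 0 0.03 -0.027 0 0.7" --grip_force 40

```text
clock: 2.27
tcp_pos: [0.3678, -0.3637, 0.2316]
orientation: [3.104, 0.478, 0.001]
contact_force: [0.4, -0.2, -1.0]
grip_width: 0.0726
gripper_force: 0.0
```

apply_moves --pt "0 0 0 0.03 -0.027 0 0.7" --pt "0 0 0 0.03 -0.027 0 0.7" --pt "0 0 1 0 0 0 0.7" --pt "0 0 1 0 0 0 0.7" --pt "0 0 1 0 0 0 0.7" --pt "0 0 1 0 0 0 0.7" --pt "0 0 1 0 0 0 0.7" --pt "0 0 0 0 0 0 0.7"

```text
clock: 2.93
tcp_pos: [0.4081, -0.2959, 0.2315]
orientation: [3.122, -0.347, 0.001]
contact_force: [-0.4, 0.3, 0.2]
grip_width: 0.0722
gripper_force: 0.0
```

```bash
cat > w.py <<'E'
from h import *
import sys
def step(tp,yaw=None,o=None,down=True):
    """tool-frame shift (and turn about tool z, units of 6deg) to reach TCP tp, yaw(deg) of tool x"""
    o=o or telemetry.get_obs(); M=R.from_rotvec(o["orientation"]).as_matrix()
    print("shift",np.round(M.T@(np.array(tp)-o["tcp_pos"]),4),"tcp",o["tcp_pos"],"yaw",np.degrees(np.arctan2(M[1,0],M[0,0])).round(2),"zaxis",M[:,2],"w",round(o["grip_width"],4),"F",o["contact_force"],"t",o["clock"])
    if yaw is not None:
        t=R.from_euler("z",yaw,degrees=True).as_matrix()@np.diag([1,-1,-1]); print("turn/6deg",R.from_matrix(M.T@t).as_rotvec(degrees=True)/6)
def wristfit(col,x0,name,near=None,hz=0.0):
    o=telemetry.get_obs(); im=grab_frame("wrist"); cv2.imwrite(f"pics/{name}.png",im); K=cam("wrist",o)
    m=big(colour(im,col),near); y,x=np.nonzero(m); print("bbox",x.min(),x.max(),y.min(),y.max(),m.sum())
    M=lambda p:upside([p[0],p[1],hz])
    f=fit(M,[(K,msup(m))],x0); print(col,f); return f[0],o
E
python3 - <<'E'
from w import *
p,o=wristfit("green",[.414,-.284],"wg")
step([p[0],p[1],.2],None)
E
```

```text
bbox 215 272 140 206 3055
green (array([ 0.414, -0.285]), np.float64(1.65181991553167))
shift [ 0.0034 -0.0119  0.0315] tcp [ 0.4081 -0.2959  0.2315] yaw -12.36 zaxis [ 0.0002 -0.0002 -1.    ] w 0.0728 F [ 0.2531 -0.0703 -0.1724] t 2.9833
```

View pics/wg.png

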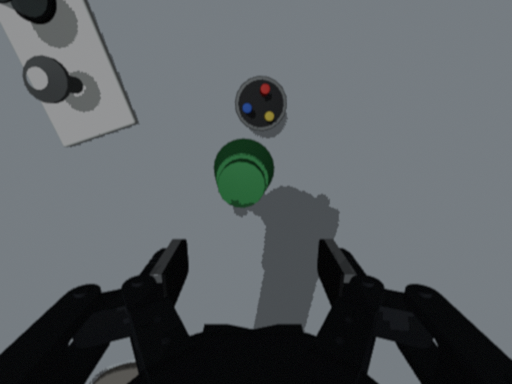

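The wrist view shows green at (244,175), the pen pot at (261,104) with a clear gap, and the free peg at (47,79). The fingers straddle the gap direction correctly, so I descend and grip.

apply_moves --pt "0 0 0 0.003 -0.012 0.02 0.7" --pt "0 0 0 0 0 0.036 0.7" --pt "0 0 0 0 0 0.036 0.7" --pt "0 0 0 0 0 0.036 0.7" --pt "0 0 0 0 0 0.025 0.7" --pt "0 0 0 0 0 0.01 0.7" --pt "0 0 0 0 0 0 0.7" --pt "0 0 0 0 0 0 0.0" --grip_force 40

```text
clock: 3.65
tcp_pos: [0.414, -0.2852, 0.0689]
orientation: [3.123, -0.34, 0.001]
contact_force: [0.6, 0.1, 1.1]
grip_width: 0.0623
gripper_force: 0.0
```

apply_moves --pt "0 0 0 0 0 0 -0.5" --pt "0 0 0 0 0 0 -0.5" --pt "0 0 0 0 0 0 -0.5" --pt "0 0 0 0 0 0 -0.5" --pt "0 0 0 0 0 -0.005 -0.5" --pt "0 0 0 0 0 -0.02 -0.5" --pt "0 0 0 0 0 -0.035 -0.5" --pt "0 0 0 0 0 -0.035 -0.5"

```text
clock: 4.32
tcp_pos: [0.4126, -0.2842, 0.1642]
orientation: [-3.122, 0.341, 0.003]
contact_force: [-0.0, 0.1, -0.1]
grip_width: 0.0509
gripper_force: 41.9
```

```bash
python3 - <<'E'
from w import *
o=telemetry.get_obs(); print(o["grip_width"],o["gripper_force"])
im=grab_frame("wrist"); cv2.imwrite("pics/wg2.png",im)
step([.5656,-.104,.2],5.3-10)
E
```

```text
0.050899550456187596 41.902340054512024
shift [ 0.1063 -0.2104 -0.0282] tcp [ 0.4165 -0.2865  0.1714] yaw -12.49 zaxis [ 0.0081 -0.0045 -1.    ] w 0.0507 F [ 2.2546 -1.0066  4.0926] t 4.3667
turn/6deg [ 0.031  -0.0827 -1.2981]
```

View pics/wg2.png

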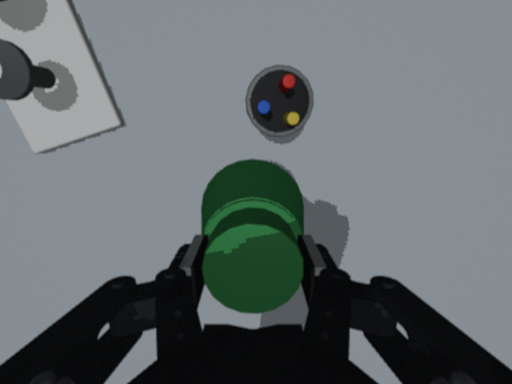

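```bash
python3 - <<'E'
from h import *
im=cv2.imread("pics/wg.png"); g=cv2.cvtColor(im,cv2.COLOR_BGR2GRAY)
K=cam("wrist",dict(tcp_pos=[.4081,-.2959,.2315],orientation=[3.122,-.347,.001]))
sub=g[50:110,20:75]; 
# head: dark vs plate/bench
m=np.zeros(g.shape,bool); m[52:106,20:75]=(g[52:106,20:75]<95); 
c=cv2.HoughCircles(cv2.GaussianBlur(g,(3,3),0)[30:130,0:130],cv2.HOUGH_GRADIENT,1,20,param1=80,param2=12,minRadius=18,maxRadius=30); print(c)
t=np.zeros(g.shape,bool); t[60:98,22:55]=g[60:98,22:55]>135; t=big(t); y,x=np.nonzero(t); print("tip",x.mean(),y.mean(),t.sum())
print(ray([x.mean(),y.mean()],K,.074))
if c is not None:
    print(ray([c[0,0,0],c[0,0,1]+30],K,.058))
E
```

```text
[[[47.5 50.5 21.3]
  [82.5 61.5 18.8]
  [82.5 19.5 25. ]]]
tip 37.01954397394137 77.52768729641694 307
[ 0.5661 -0.1043  0.074 ]
[ 0.5655 -0.103   0.058 ]
```

apply_moves --pt "0 0 0 0 0 -0.02 -0.5" --pt "0 0 0 0.0177 -0.035 0 -0.5" --pt "0 0 0 0.0177 -0.035 0 -0.5" --pt "0 0 0 0.0177 -0.035 0 -0.5" --pt "0 0 0 0.0177 -0.035 0 -0.5" --pt "0 0 0 0.0177 -0.035 0 -0.5" --pt "0 0 0 0.0177 -0.035 0 -0.5" --pt "0 0 0 0 0 0 -0.5"

```text
clock: 5.03
tcp_pos: [0.5675, -0.0936, 0.1842]
orientation: [-3.12, 0.324, -0.007]
contact_force: [0.4, 1.1, -0.9]
grip_width: 0.0505
gripper_force: 42.0
```

```bash
python3 - <<'E'
from w import *
step([.5657,-.104,.083],None)
K=[]
for c in("scene","top"):
    im=grab_frame(c); K.append((cam(c),msup(big(colour(im,"green"))))) 
print(fit(lambda p:upside(p),K,[.566,-.104,.12])); step([.5657,-.104,.083],None)
E
```

```text
shift [0.     0.0111 0.1012] tcp [ 0.5675 -0.0936  0.1842] yaw -11.87 zaxis [ 0.0049  0.0047 -1.    ] w 0.0505 F [ 0.4193  1.0879 -0.9154] t 5.0333
(array([ 0.8413, -0.2701,  0.4728]), np.float64(39.86573971661369))
shift [0.0029 0.0029 0.1005] tcp [ 0.5634 -0.1006  0.1835] yaw -12.24 zaxis [ 0.0006  0.0006 -1.    ] w 0.0505 F [-0.9972 -1.3061 -0.8316] t 5.1333
```

apply_moves --pt "0 0 0 0.002 0.002 0 -0.5" --pt "0 0 0 0 0 0 -0.5" --pt "0 0 0 0 0 0.02 -0.5" --pt "0 0 0 0 0 0.02 -0.5" --pt "0 0 0 0 0 0.02 -0.5" --pt "0 0 0 0 0 0.015 -0.5" --pt "0 0 0 0 0 0 -0.5" --pt "0 0 0 0 0 0 -0.5"

```text
clock: 5.8
tcp_pos: [0.5631, -0.1065, 0.108]
orientation: [3.122, -0.345, -0.003]
contact_force: [-0.1, 0.0, 0.1]
grip_width: 0.0506
gripper_force: 42.0
```

```bash
python3 - <<'E'
from w import *
step([.5657,-.104,.080],None)
K=[]
for c,n in(("scene",(222,170)),("top",(292,195))):
    im=grab_frame(c); K.append((cam(c),msup(big(colour(im,"green"),n)))) 
print(fit(lambda p:upside(p),K,[.566,-.104,.03])); step([.5657,-.104,.080],None)
E
```

```text
shift [ 0.002 -0.003  0.028] tcp [ 0.5631 -0.1065  0.108 ] yaw -12.6 zaxis [-0.0017 -0.0003 -1.    ] w 0.0506 F [-0.1306  0.005   0.0593] t 5.8
(array([ 0.5624, -0.1062,  0.0391]), np.float64(6.568381642719424))
shift [ 0.0005 -0.0022  0.0295] tcp [ 0.5647 -0.106   0.1095] yaw -12.55 zaxis [ 0.0017 -0.0005 -1.    ] w 0.051 F [-0.2065  0.1738  0.1823] t 5.9
```

Well over the peg with no contact, so I lower it home, release, and rise.

apply_moves --pt "0 0 0 0.001 -0.002 0.01 -0.5" --pt "0 0 0 0 0 0.01 -0.5" --pt "0 0 0 0 0 0.007 -0.5" --pt "0 0 0 0 0 0.003 -0.5" --pt "0 0 0 0 0 0 -0.5" --pt "0 0 0 0 0 0 0.2" --pt "0 0 0 0 0 0 0.7" --pt "0 0 0 0 0 0 0.7"

```text
clock: 6.57
tcp_pos: [0.5656, -0.1033, 0.0782]
orientation: [3.123, -0.341, 0.001]
contact_force: [-0.2, 0.3, 0.7]
grip_width: 0.0719
gripper_force: 0.0
```

apply_moves --pt "0 0 0 0 0 0 0.7" --pt "0 0 0 0 0 -0.02 0.7" --pt "0 0 0 0 0 -0.035 0.7" --pt "0 0 0 0 0 -0.04 0.7" --pt "0 0 0 0 0 -0.04 0.7" --pt "0 0 0 0 0 -0.03 0.7" --pt "0 0 0 0 0 0 0.7" --pt "0 0 0 0 0 0 0.7"

```text
clock: 7.23
tcp_pos: [0.5666, -0.1036, 0.2449]
orientation: [3.123, -0.342, 0.006]
contact_force: [0.2, -0.7, -0.3]
grip_width: 0.0723
gripper_force: 0.0
```

```bash
python3 - <<'E'
from w import *
p,o=wristfit("green",[.566,-.104],"wg3",hz=.012)
step([.6207,.0672,.22],None)
o=telemetry.get_obs(); im=grab_frame("wrist"); K=cam("wrist",o); m=big(colour(im,"green"))
print(fit(upside,[(K,msup(m))],[.566,-.104,.01]))
b=np.array([.5574,.125])-[.6207,.0672]; print("bottle dir",np.degrees(np.arctan2(b[1],b[0])),np.hypot(*b))
E
```

```text
bbox 224 281 144 210 2983
green (array([ 0.5651, -0.1033]), np.float64(1.8048708732433036))
shift [ 0.0171 -0.1786  0.023 ] tcp [ 0.5654 -0.1034  0.243 ] yaw -12.49 zaxis [ 0.     -0.0001 -1.    ] w 0.0725 F [-0.1371  0.756  -1.0584] t 7.2833
(array([ 0.5602, -0.1023, -0.0071]), np.float64(0.260434250453087))
bottle dir 137.60041605201525 0.08571890106621761
```

apply_moves --pt "0 0 0 0.0034 -0.0357 0 0.7" --pt "0 0 0 0.0034 -0.0357 0 0.7" --pt "0 0 0 0.0034 -0.0357 0 0.7" --pt "0 0 0 0.0034 -0.0357 0 0.7" --pt "0 0 0 0.0034 -0.0357 0 0.7" --pt "0 0 1 0 0 0 0.7" --pt "0 0 1 0 0 0 0.7" --pt "0 0 1 0 0 0 0.7"

```text
clock: 8.0
tcp_pos: [0.6196, 0.0681, 0.2405]
orientation: [3.028, -0.83, -0.007]
contact_force: [0.1, -0.2, 0.4]
grip_width: 0.0728
gripper_force: 0.0
```

apply_moves --pt "0 0 1 0 0 0 0.7" --pt "0 0 1 0 0 0 0.7" --pt "0 0 0 0 0 0 0.7" --pt "0 0 0 0 0 0 0.7" --pt "0 0 0 0 0 0 0.7" --pt "0 0 0 0 0 0 0.7" --pt "0 0 0 0 0 0 0.7" --pt "0 0 0 0 0 0 0.7"

```text
clock: 8.67
tcp_pos: [0.6207, 0.0671, 0.2432]
orientation: [2.929, -1.137, -0.0]
contact_force: [0.0, -0.5, 0.7]
grip_width: 0.0727
gripper_force: 0.0
```

```bash
python3 - <<'E'
from w import *
p,o=wristfit("orange",[.6207,.0672],"wo")
step([p[0],p[1],.068],None)
step([.6207,.0672,.068],None); print(o["joints"])
E
```

```text
bbox 224 280 141 206 2868
orange (array([0.6207, 0.0667]), np.float64(1.4242647175512049))
shift [0.0002 0.0003 0.1753] tcp [0.6207 0.0671 0.2433] yaw -42.45 zaxis [ 0.  0. -1.] w 0.0727 F [ 0.5512 -0.414  -0.1018] t 8.7167
shift [-0.0001 -0.      0.1753] tcp [0.6207 0.0671 0.2433] yaw -42.45 zaxis [ 0.  0. -1.] w 0.0727 F [ 0.5512 -0.414  -0.1018] t 8.7167
[-0.0839  0.3903 -0.1637  1.6608  0.0697  1.0962 -2.5788]
```

View pics/wo.png

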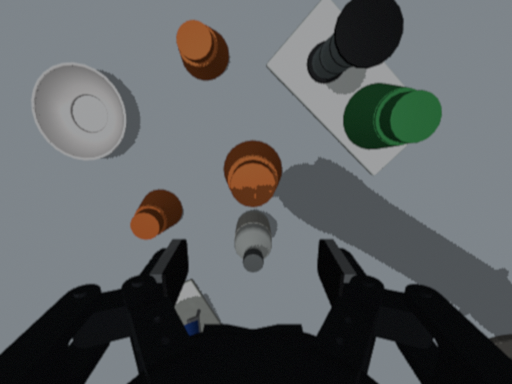

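The wrist view shows large orange at (252,173) with the bottle at (252,240), perpendicular to the closing line. The small look-alikes are at (203,50) and (157,214). Green sits upright on the peg.

apply_moves --pt "0 0 0 0 0 0.03 0.7" --pt "0 0 0 0 0 0.036 0.7" --pt "0 0 0 0 0 0.036 0.7" --pt "0 0 0 0 0 0.036 0.7" --pt "0 0 0 0 0 0.025 0.7" --pt "0 0 0 0 0 0.012 0.7" --pt "0 0 0 0 0 0 0.7" --pt "0 0 0 0 0 0 0.0" --grip_force 40

```text
clock: 9.38
tcp_pos: [0.6212, 0.0673, 0.0688]
orientation: [-2.928, 1.138, -0.0]
contact_force: [0.4, 0.2, 0.9]
grip_width: 0.0621
gripper_force: 0.0
```

apply_moves --pt "0 0 0 0 0 0 -0.5" --pt "0 0 0 0 0 0 -0.5" --pt "0 0 0 0 0 0 -0.5" --pt "0 0 0 0 0 0 -0.5" --pt "0 0 0 0 0 -0.01 -0.5" --pt "0 0 0 0 0 -0.03 -0.5" --pt "0 0 0 0 0 -0.035 -0.5" --pt "0 0 0 0 0 -0.035 -0.5"

```text
clock: 10.05
tcp_pos: [0.6198, 0.0671, 0.1797]
orientation: [2.928, -1.138, -0.002]
contact_force: [0.7, -0.1, 0.3]
grip_width: 0.0505
gripper_force: 42.0
```

apply_moves --pt "0 0 0 0 0 -0.03 -0.5" --pt "0 0 0 0 0 -0.01 -0.5" --pt "0 0 0 0 0 0 -0.5" --pt "0 0 0 0 0 0 -0.5" --pt "0 0 0 0 0 0 -0.5" --pt "0 0 0 0 0 0 -0.5" --pt "0 0 0 0 0 0 -0.5" --pt "0 0 0 0 0 0 -0.5"

```text
clock: 10.72
tcp_pos: [0.6201, 0.0671, 0.2169]
orientation: [2.927, -1.138, -0.003]
contact_force: [0.1, -0.2, -1.3]
grip_width: 0.0507
gripper_force: 42.0
```

```bash
python3 - <<'E'
from w import *
im=grab_frame("wrist"); cv2.imwrite("pics/wo2.png",im); o=telemetry.get_obs()
print(o["gripper_force"]); m=big(colour(im,"orange")); y,x=np.nonzero(m);print(x.min(),x.max(),y.min(),y.max())
step([.5655,-.1035,.22],None)
E
```

```text
42.03951716423035
202 303 160 312
shift [ 0.0748  0.1629 -0.0026] tcp [0.6203 0.0672 0.2173] yaw -42.47 zaxis [-0.0017 -0.0002 -1.    ] w 0.0508 F [-0.4469  0.2855 -0.8497] t 10.7667
```

apply_moves --pt "0 0 0 0.015 0.0326 0 -0.5" --pt "0 0 0 0.015 0.0326 0 -0.5" --pt "0 0 0 0.015 0.0326 0 -0.5" --pt "0 0 0 0.015 0.0326 0 -0.5" --pt "0 0 0 0.015 0.0326 0 -0.5" --pt "0 0 0 0 0 0 -0.5" --pt "0 0 0 0 0 0 -0.5" --pt "0 0 0 0 0 0 -0.5"

```text
clock: 11.43
tcp_pos: [0.566, -0.1033, 0.2182]
orientation: [-2.928, 1.138, 0.0]
contact_force: [0.4, 0.9, -1.4]
grip_width: 0.0507
gripper_force: 42.2
```

apply_moves --pt "0 0 0 0 0 0.01 -0.5" --pt "0 0 0 0 0 0.02 -0.5" --pt "0 0 0 0 0 0.02 -0.5" --pt "0 0 0 0 0 0.01 -0.5" --pt "0 0 0 0 0 0 -0.5" --pt "0 0 0 0 0 0 -0.5" --pt "0 0 0 0 0 0 -0.5" --pt "0 0 0 0 0 0 -0.5"

```text
clock: 12.1
tcp_pos: [0.5669, -0.1035, 0.1594]
orientation: [-2.928, 1.137, -0.003]
contact_force: [-0.2, 0.7, -1.3]
grip_width: 0.0508
gripper_force: 42.2
```

```bash
python3 - <<'E'
from w import *
step([.5655,-.1035,.108],None)
E
```

```text
shift [-0.0011  0.001   0.0514] tcp [ 0.5669 -0.1035  0.1594] yaw -42.46 zaxis [ 0.0021 -0.0002 -1.    ] w 0.0508 F [-0.2236  0.6741 -1.324 ] t 12.1
```

apply_moves --pt "0 0 0 -0.001 0.001 0.01 -0.5" --pt "0 0 0 0 0 0.01 -0.5" --pt "0 0 0 0 0 0.01 -0.5" --pt "0 0 0 0 0 0.008 -0.5" --pt "0 0 0 0 0 0.006 -0.5" --pt "0 0 0 0 0 0.004 -0.5" --pt "0 0 0 0 0 0 -0.5" --pt "0 0 0 0 0 0 -0.5"

```text
clock: 12.77
tcp_pos: [0.5644, -0.1037, 0.1106]
orientation: [2.928, -1.138, -0.001]
contact_force: [-3.1, 1.2, 4.9]
grip_width: 0.0506
gripper_force: 42.7
```

apply_moves --pt "0 0 0 0 0 0.001 -0.5" --pt "0 0 0 0 0 0.001 -0.5" --pt "0 0 0 0 0 0.001 -0.5" --pt "0 0 0 0 0 0.001 -0.5" --pt "0 0 0 0 0 0 -0.5" --pt "0 0 0 0 0 0 -0.5" --pt "0 0 0 0 0 0 -0.5" --pt "0 0 0 0 0 0 -0.5"

```text
clock: 13.43
tcp_pos: [0.565, -0.104, 0.1102]
orientation: [2.928, -1.139, 0.002]
contact_force: [-12.6, 1.2, 34.5]
grip_width: 0.0507
gripper_force: 45.5
```

apply_moves --pt "0 0 0 0 0 -0.002 -0.5" --pt "0 0 0 0 0 -0.002 -0.5" --pt "0 0 0 0 0 0 0.3" --pt "0 0 0 0 0 0 0.7" --pt "0 0 0 0 0 0 0.7" --pt "0 0 0 0 0 -0.02 0.7" --pt "0 0 0 0 0 -0.035 0.7" --pt "0 0 0 0 0 -0.03 0.7"

```text
clock: 14.1
tcp_pos: [0.564, -0.1036, 0.1956]
orientation: [2.928, -1.138, -0.003]
contact_force: [0.1, 0.3, 0.9]
grip_width: 0.0724
gripper_force: 0.0
```

apply_moves --pt "0 0 0 0 0 -0.04 0.7" --pt "0 0 0 0 0 -0.02 0.0" --pt "0 0 0 0 0 0 -1" --pt "0 0 0 0 0 0 -1" --pt "0 0 0 0 0 0 -1" --pt "0 0 0 0 0 0 -1" --pt "0 0 0 0 0 0 -1" --pt "0 0 0 0 0 0 -1"

```text
clock: 14.77
tcp_pos: [0.564, -0.1037, 0.2541]
orientation: [2.928, -1.138, -0.003]
contact_force: [-0.1, 0.3, 0.5]
grip_width: 0.0004
gripper_force: 0.0
```

```bash
python3 - <<'E'
from w import *
o=telemetry.get_obs(); im=grab_frame("wrist"); cv2.imwrite("pics/wo3.png",im); K=cam("wrist",o); m=big(colour(im,"orange"),(250,180))
print(fit(upside,[(K,msup(m))],[.566,-.104,.04]))
step([.5655,-.1035,.136],None,o)
s=grab_frame("scene"); t=grab_frame("top")
V=[(cam("scene"),msup(big(colour(s,"orange"),(222,165)))),(cam("top"),msup(big(colour(t,"orange"),(292,195))))]
print(fit(upside,V,[.566,-.104,.04]), fit(upside,V[:1],[.566,-.104,.04]))
a=cv2.resize(s[110:270,130:330],None,fx=2.5,fy=2.5,interpolation=cv2.INTER_CUBIC);b=cv2.resize(im[60:300,130:380],(416,400))
cv2.imwrite("pics/c.png",np.hstack([a[:400],b])[:,:800])
E
```

```text
(array([ 0.5623, -0.1019,  0.028 ]), np.float64(0.31679530293695923))
shift [ 0.0012 -0.0013  0.1181] tcp [ 0.564  -0.1037  0.2541] yaw -42.47 zaxis [-0.0022  0.0002 -1.    ] w 0.0004 F [-0.0765  0.3328  0.5195] t 14.7667
(array([ 0.5639, -0.1014,  0.0403]), np.float64(4.0141915385772595)) (array([ 0.5365, -0.1225,  0.0078]), np.float64(0.517314885892219))
```

View pics/c.png

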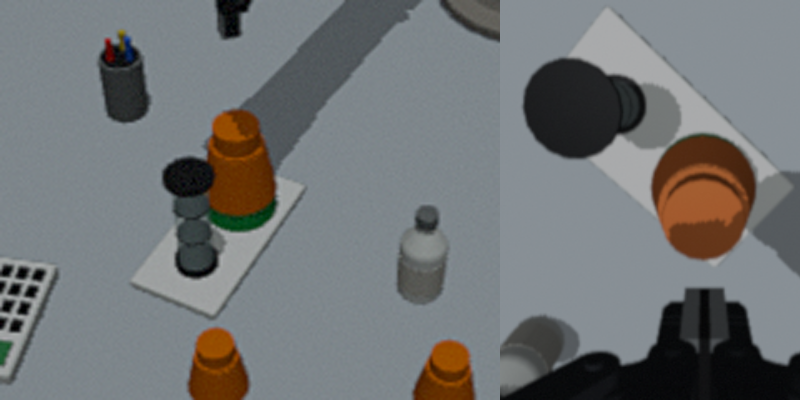

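Orange sits upright over green, with the green rim showing evenly below. I press gently with closed fingers to confirm it is home.

apply_moves --pt "0 0 0 0.001 -0.001 0.03 -1" --pt "0 0 0 0 0 0.035 -1" --pt "0 0 0 0 0 0.025 -1" --pt "0 0 0 0 0 0.015 -1" --pt "0 0 0 0 0 0.005 -1" --pt "0 0 0 0 0 0.002 -1" --pt "0 0 0 0 0 0 -1" --pt "0 0 0 0 0 0 -1"

```text
clock: 15.58
tcp_pos: [0.5669, -0.1038, 0.1446]
orientation: [-2.928, 1.138, -0.003]
contact_force: [-0.1, -0.2, -0.3]
grip_width: -0.0001
gripper_force: 0.0
```

apply_moves --pt "0 0 0 0 0 0.002 -1" --pt "0 0 0 0 0 0.002 -1" --pt "0 0 0 0 0 0.001 -1" --pt "0 0 0 0 0 0 -1" --pt "0 0 0 0 0 0 -1" --pt "0 0 0 0 0 0 -1" --pt "0 0 0 0 0 0 -1" --pt "0 0 0 0 0 0 -1"

```text
clock: 16.25
tcp_pos: [0.566, -0.1037, 0.1384]
orientation: [-2.928, 1.138, -0.0]
contact_force: [-0.2, -0.8, -0.0]
grip_width: -0.0003
gripper_force: 0.0
```

apply_moves --pt "0 0 0 0 0 0.001 -1" --pt "0 0 0 0 0 0.001 -1" --pt "0 0 0 0 0 0.001 -1" --pt "0 0 0 0 0 0.001 -1" --pt "0 0 0 0 0 0 -1" --pt "0 0 0 0 0 0 -1" --pt "0 0 0 0 0 0 -1" --pt "0 0 0 0 0 0 -1"

```text
clock: 16.92
tcp_pos: [0.5662, -0.1037, 0.1351]
orientation: [-2.928, 1.138, -0.001]
contact_force: [-1.7, -0.8, 7.8]
grip_width: -0.0001
gripper_force: 3.4
```

Orange is home: contact came at TCP z = 0.135 with 8 N. Next is the blue one: rise, turn the yaw to the cradle's −15°, and travel.

apply_moves --pt "0 0 -1 0 0 -0.035 -1" --pt "0 0 -1 0 0 -0.04 -1" --pt "0 0 -1 0 0 -0.04 0.7" --pt "0 0 -1 0 0 -0.035 0.7" --pt "0 0 -0.6 0 0 -0.015 0.7" --pt "0 0 0 -0.0202 -0.0334 0 0.7" --pt "0 0 0 -0.0202 -0.0334 0 0.7" --pt "0 0 0 -0.0202 -0.0334 0 0.7"

```text
clock: 17.58
tcp_pos: [0.5327, 0.0095, 0.2997]
orientation: [-3.115, 0.41, -0.002]
contact_force: [1.2, 0.5, -0.6]
grip_width: 0.0715
gripper_force: 0.0
```

apply_moves --pt "0 0 0 -0.0202 -0.0334 0 0.7" --pt "0 0 0 -0.0202 -0.0334 0 0.7" --pt "0 0 0 -0.0202 -0.0334 0 0.7" --pt "0 0 0 -0.0202 -0.0334 0 0.7" --pt "0 0 0 -0.0202 -0.0334 0 0.7" --pt "0 0 0 -0.0202 -0.0334 0 0.7" --pt "0 0 0 -0.0202 -0.0334 0 0.7" --pt "0 0 0 -0.0202 -0.0334 0 0.7"

```text
clock: 18.25
tcp_pos: [0.4447, 0.31, 0.2993]
orientation: [3.115, -0.407, 0.001]
contact_force: [0.8, 0.5, 0.2]
grip_width: 0.0723
gripper_force: 0.0
```

apply_moves --pt "0 0 0 -0.0202 -0.0334 0 0.7" --pt "0 0 0 0 0 0 0.7" --pt "0 0 0 0 0 0 0.7" --pt "0 1 0 0 0 0 0.7" --pt "0 1 0 0 0 0 0.7" --pt "0 1 0 0 0 0 0.7" --pt "0 1 0 0 0 0 0.7" --pt "0 1 0 0 0 0 0.7"

```text
clock: 18.92
tcp_pos: [0.4367, 0.3435, 0.2916]
orientation: [3.026, -0.392, 0.439]
contact_force: [-1.1, 0.5, -0.2]
grip_width: 0.0725
gripper_force: 0.0
```

```bash
python3 - <<'E'
from w import *
o=telemetry.get_obs(); step([.417,.349,.144],None,o); print(o["joints"])
E
```

```text
shift [-0.062  -0.0034  0.1355] tcp [0.4367 0.3435 0.2916] yaw -14.59 zaxis [ 0.272  -0.0937 -0.9577] w 0.0725 F [-1.0689  0.488  -0.1529] t 18.9167
[-0.8948  0.1639 -0.0556  1.8833  0.3372  1.0346 -2.9427]
```

Joint 7 is at its limit, so I make a half turn about the tool axis, which gives the same grasp.

apply_moves --pt "0 0 -1 0 0 0 0.7" --pt "0 0 -1 0 0 0 0.7" --pt "0 0 -1 0 0 0 0.7" --pt "0 0 -1 0 0 0 0.7" --pt "0 0 -1 0 0 0 0.7" --pt "0 0 -1 0 0 0 0.7" --pt "0 0 -1 0 0 0 0.7" --pt "0 0 -1 0 0 0 0.7"

```text
clock: 19.58
tcp_pos: [0.437, 0.3436, 0.2915]
orientation: [2.826, 0.85, 0.35]
contact_force: [0.2, -0.5, 1.3]
grip_width: 0.0724
gripper_force: 0.0
```

apply_moves --pt "0 0 -1 0 0 0 0.7" --pt "0 0 -1 0 0 0 0.7" --pt "0 0 -1 0 0 0 0.7" --pt "0 0 -1 0 0 0 0.7" --pt "0 0 -1 0 0 0 0.7" --pt "0 0 -1 0 0 0 0.7" --pt "0 0 -1 0 0 0 0.7" --pt "0 0 -1 0 0 0 0.7"

```text
clock: 20.25
tcp_pos: [0.437, 0.3435, 0.2915]
orientation: [2.184, 1.881, 0.212]
contact_force: [-0.2, 0.3, 0.7]
grip_width: 0.0727
gripper_force: 0.0
```

apply_moves --pt "0 0 -1 0 0 0 0.7" --pt "0 0 -1 0 0 0 0.7" --pt "0 0 -1 0 0 0 0.7" --pt "0 0 -1 0 0 0 0.7" --pt "0 0 -1 0 0 0 0.7" --pt "0 0 -1 0 0 0 0.7" --pt "0 0 -1 0 0 0 0.7" --pt "0 0 -1 0 0 0 0.7"

```text
clock: 20.92
tcp_pos: [0.437, 0.3435, 0.2915]
orientation: [1.217, 2.579, 0.045]
contact_force: [0.4, -0.0, 0.7]
grip_width: 0.0724
gripper_force: 0.0
```

apply_moves --pt "0 0 -1 0 0 0 0.7" --pt "0 0 -1 0 0 0 0.7" --pt "0 0 -1 0 0 0 0.7" --pt "0 0 -1 0 0 0 0.7" --pt "0 0 -1 0 0 0 0.7" --pt "0 0 -1 0 0 0 0.7" --pt "0 0 0 0 0 0 0.7" --pt "0 0 0 0 0 0 0.7"

```text
clock: 21.58
tcp_pos: [0.4368, 0.3441, 0.2915]
orientation: [0.371, 2.831, -0.084]
contact_force: [-0.1, -0.2, 0.1]
grip_width: 0.0727
gripper_force: 0.0
```

```bash
cat >> w.py <<'E'
def axes(a,pitch): # tool frame: z along slope, x pointing back/down side (camera below)
    c=np.array([np.cos(a),np.sin(a),0]); p=np.radians(pitch); z=c*np.cos(p)+[0,0,-np.sin(p)]; y=np.cross([0,0,1],c); 
    return np.c_[np.cross(y,z),y,z]
def to(tp,Rt,o=None):
    o=o or telemetry.get_obs(); M=R.from_rotvec(o["orientation"]).as_matrix()
    print("turn/6deg (tool)",R.from_matrix(M.T@Rt).as_rotvec(degrees=True)/6,"shift after turn",Rt.T@(np.array(tp)-o["tcp_pos"]),"shift now",M.T@(np.array(tp)-o["tcp_pos"]),"tcp",o["tcp_pos"],"F",o["contact_force"],"w",o["grip_width"],"t",o["clock"]); print("q",o["joints"])
E
python3 - <<'E'
from w import *
Rt=axes(-.2623,35); print(Rt)
to([.417,.349,.144],Rt)
E
```

```text
[[-0.554   0.2593  0.7911]
 [ 0.1487  0.9658 -0.2124]
 [-0.8192 -0.     -0.5736]]
turn/6deg (tool) [-0.1698 -6.3968  0.104 ] shift after turn [ 0.1325 -0.0004  0.0679] shift now [0.0617 0.0026 0.1355] tcp [0.4368 0.3441 0.2915] F [-0.1071 -0.1986  0.0987] w 0.07272889536346366 t 21.5833
q [-0.6217  0.1863 -0.3659  1.8647  0.4003  1.061   0.1405]
```

apply_moves --pt "0 -1 0 0 0 0 0.7" --pt "0 -1 0 0 0 0 0.7" --pt "0 -1 0 0 0 0 0.7" --pt "0 -1 0 0 0 0 0.7" --pt "0 -1 0 0 0 0 0.7" --pt "0 -1 0 0 0 0 0.7" --pt "-0.2 -0.4 0.1 0 0 0 0.7" --pt "0 0 0 0 0 0 0.7"

```text
clock: 22.25
tcp_pos: [0.4346, 0.345, 0.2896]
orientation: [0.268, 2.168, -0.141]
contact_force: [0.7, 0.6, -0.8]
grip_width: 0.0728
gripper_force: 0.0
```

```bash
python3 - <<'E'
from w import *
Rt=axes(-.2623,35)
to([.417,.349,.144],Rt)
E
```

```text
turn/6deg (tool) [0.1158 0.0033 0.0982] shift after turn [ 0.1296 -0.0007  0.0687] shift now [ 0.1296 -0.0002  0.0687] tcp [0.4346 0.345  0.2896] F [ 0.7466  0.5591 -0.8287] w 0.07275178834246215 t 22.25
q [-0.9623  0.2365 -0.389   2.1408  1.1758  1.2205 -0.7233]
```

apply_moves --pt "0.1 0 0.1 0.03 0 0 0.9" --pt "0 0 0 0.035 0 0.005 0.9" --pt "0 0 0 0.035 0 0.015 0.9" --pt "0 0 0 0.02 0 0.02 0.9" --pt "0 0 0 0.01 0 0.02 0.9" --pt "0 0 0 0 0 0.008 0.9" --pt "0 0 0 0 0 0 0.9" --pt "0 0 0 0 0 0 0.9"

```text
clock: 22.92
tcp_pos: [0.4188, 0.3502, 0.1472]
orientation: [0.292, 2.166, -0.146]
contact_force: [0.9, -0.7, -0.3]
grip_width: 0.0817
gripper_force: 0.0
```

```bash
python3 - <<'E'
from w import *
Rt=axes(-.2623,35)
o=telemetry.get_obs(); to([.417,.349,.144],Rt,o)
im=grab_frame("wrist"); cv2.imwrite("pics/wb.png",im); K=cam("wrist",o); m=big(colour(im,"blue")); y,x=np.nonzero(m); print(x.min(),x.max(),y.min(),y.max(),m.sum())
def blue(p):
    F=axes(p[2],np.degrees(.6109)); cx=np.array([np.cos(p[2]),np.sin(p[2]),0])
    return np.array([p[0],p[1],.115])-.045*cx+BEAK@F.T
b=fit(blue,[(K,msup(m))],[.5003,.3266,-.2623]);print(b)
P=proj(blue([.5003,.3266,-.2623]),K); print(P.min(0),P.max(0))
foot=proj(blue([.5003,.3266,-.2623])[:60],K); print("foot px",foot.mean(0))
E
```

```text
turn/6deg (tool) [-0.0038  0.0028 -0.0504] shift after turn [ 0.0034 -0.0016  0.0007] shift now [ 0.0034 -0.0016  0.0007] tcp [0.4188 0.3502 0.1472] F [ 0.8565 -0.7033 -0.282 ] w 0.08169034521615344 t 22.9167
q [-1.0317  0.5101 -0.374   2.217   1.3334  1.204  -1.1083]
212 288 144 239 5553
(array([ 0.4999,  0.3258, -0.2715]), np.float64(2.1203842225375116))
[212.3969 143.8866] [289.9735 243.3292]
foot px [250.4856 211.4967]
```

View pics/wb.png

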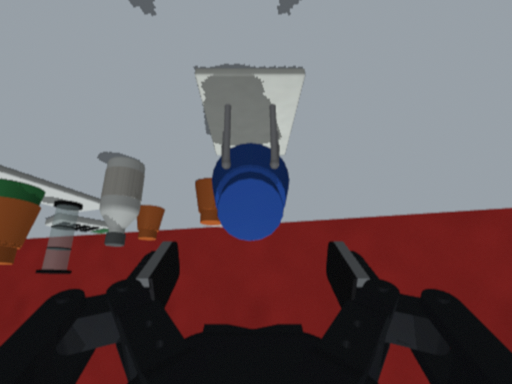

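The wrist view shows blue upside-on in the cradle, foot centred at (250,211) between the open fingers, matching the model projection. I advance along the axis and grip.

apply_moves --pt "0 0 0 0.003 -0.001 0.01 0.9" --pt "0 0 0 0 0 0.02 0.9" --pt "0 0 0 0 0 0.02 0.9" --pt "0 0 0 0 0 0.015 0.9" --pt "0 0 0 0 0 0.01 0.9" --pt "0 0 0 0 0 0 0.9" --pt "0 0 0 0 0 0 0.9" --pt "0 0 0 0 0 0 0.9"

```text
clock: 23.63
tcp_pos: [0.4747, 0.335, 0.1011]
orientation: [0.287, 2.167, -0.144]
contact_force: [-0.3, 0.6, 0.1]
grip_width: 0.0813
gripper_force: 0.0
```

```bash
python3 - <<'E'
from w import *
Rt=axes(-.2645,35); foot=np.array([.457-.0003,.338-.0002,.115]); to(foot+.025*Rt[:,2],Rt)
E
```

```text
turn/6deg (tool) [ 0.044  -0.0043 -0.0138] shift after turn [-0.001  -0.002   0.0022] shift now [-0.001  -0.002   0.0022] tcp [0.4747 0.335  0.1011] F [-0.2809  0.5651  0.1014] w 0.08132694036511706 t 23.6333
q [-0.9607  0.6084 -0.3066  2.2075  1.4932  1.1303 -1.1722]
```

apply_moves --pt "0 0 0 -0.001 -0.002 0.002 0.6" --pt "0 0 0 0 0 0 0.3" --pt "0 0 0 0 0 0 0" --pt "0 0 0 0 0 0 -0.5" --pt "0 0 0 0 0 0 -0.5" --pt "0 0 0 0 0 0 -0.5" --pt "0 0 0 0 0 0 -0.5" --pt "0 0 0 0 0 0 -0.5" --grip_force 50

```text
clock: 24.3
tcp_pos: [0.4767, 0.332, 0.1006]
orientation: [0.287, 2.166, -0.145]
contact_force: [-4.4, 0.5, 5.3]
grip_width: 0.0505
gripper_force: 51.6
```

apply_moves --pt "0 0 0 -0.008 0 -0.006 -0.5" --pt "0 0 0 -0.016 0 -0.011 -0.5" --pt "0 0 0 -0.025 0 -0.017 -0.5" --pt "0 0 0 -0.025 0 -0.017 -0.5" --pt "0 0 0 -0.025 0 -0.017 -0.5" --pt "0 0 0 -0.025 0 -0.017 -0.5" --pt "0 0 0 -0.025 0 -0.017 -0.5" --pt "0 0 0 0 0 0 -0.5"

```text
clock: 24.97
tcp_pos: [0.4798, 0.332, 0.2873]
orientation: [0.292, 2.162, -0.137]
contact_force: [0.1, -0.3, -0.5]
grip_width: 0.0506
gripper_force: 52.0
```

```bash
python3 - <<'E'
from w import *
o=telemetry.get_obs(); M=R.from_rotvec(o["orientation"]).as_matrix(); to([.5655,-.1035,.25],axes(-.2645,90),o); print(o["gripper_force"])
im=grab_frame("wrist"); m=big(colour(im,"blue")); y,x=np.nonzero(m); print(x.min(),x.max(),y.min(),y.max(),m.sum())
K=cam("wrist",o)
# beaker in tool frame: fit offset x,z and pitch
def bt(p):
    B=BEAK.copy(); c,s=np.cos(p[2]),np.sin(p[2]); B=np.c_[c*B[:,0]+s*B[:,2],B[:,1],-s*B[:,0]+c*B[:,2]]+[p[0],0,p[1]]
    return o["tcp_pos"]+B@M.T
print(fit(bt,[(K,msup(m))],[0,-.026,0]))
E
```

```text
turn/6deg (tool) [ 0.105   9.1983 -0.0379] shift after turn [-0.1966 -0.398   0.0373] shift now [-0.0849 -0.3987  0.1797] tcp [0.4798 0.332  0.2873] F [ 0.1289 -0.2705 -0.5354] w 0.050592546565234375 t 24.9667
q [-0.9047  0.2523 -0.3407  2.1251  1.2316  1.1564 -0.7061]
52.026132345199585
201 304 157 309 13357
(array([ 0.0026, -0.0233, -0.0226]), np.float64(0.3753803043789301))
```

apply_moves --pt "0 1 0 0 0 0 -0.5" --pt "0 1 0 0 0 0 -0.5" --pt "0 1 0 0 0 0 -0.5" --pt "0 1 0 0 0 0 -0.5" --pt "0 1 0 0 0 0 -0.5" --pt "0 1 0 0 0 0 -0.5" --pt "0 1 0 0 0 0 -0.5" --pt "0 1 0 0 0 0 -0.5"

```text
clock: 25.68
tcp_pos: [0.4782, 0.3305, 0.2806]
orientation: [0.396, 3.0, -0.018]
contact_force: [-0.2, -0.5, -1.8]
grip_width: 0.0506
gripper_force: 52.0
```

apply_moves --pt "0.1 1 0 0 0 0 -0.5" --pt "0 0.2 0 0 0 0 -0.5" --pt "0 0 0 0 0 0 -0.5" --pt "0 0 0 0 0 0 -0.5" --pt "0 0 0 0 0 0 -0.5" --pt "0 0 0 0 0 0 -0.5" --pt "0 0 0 0 0 0 -0.5" --pt "0 0 0 0 0 0 -0.5"

```text
clock: 26.35
tcp_pos: [0.4778, 0.3312, 0.281]
orientation: [-0.409, -3.111, 0.011]
contact_force: [0.1, -0.3, -1.1]
grip_width: 0.0504
gripper_force: 52.1
```

```bash
python3 - <<'E'
from w import *
o=telemetry.get_obs(); to([.5655,-.1035,.25],axes(-.2645,90),o)
def bf(im,col,o,near=(252,235)):
    M=R.from_rotvec(o["orientation"]).as_matrix(); K=cam("wrist",o); m=big(colour(im,col),near)
    def bt(p):
        B=BEAK.copy(); c,s=np.cos(p[2]),np.sin(p[2]); B=np.c_[c*B[:,0]+s*B[:,2],B[:,1],-s*B[:,0]+c*B[:,2]]+[p[0],p[3],p[1]]
        return o["tcp_pos"]+B@M.T
    print(col,fit(bt,[(K,msup(m))],[0,-.026,0,0]))
bf(cv2.imread("pics/wo2.png"),"orange",o); bf(cv2.imread("pics/wg2.png"),"green",o); bf(grab_frame("wrist"),"blue",o)
E
```

```text
turn/6deg (tool) [-0.0737 -0.026   0.0274] shift after turn [-0.1983 -0.3966  0.031 ] shift now [-0.1972 -0.397   0.0336] tcp [0.4778 0.3312 0.281 ] F [ 0.0666 -0.3379 -1.1462] w 0.05044397572228836 t 26.35
q [-0.432   0.3081 -0.3538  1.7016  0.1166  1.1604  0.4912]
orange (array([-0.0014, -0.0214, -0.0169, -0.    ]), np.float64(0.4507422172106226))
green (array([-0.0013, -0.0215, -0.0205, -0.0002]), np.float64(0.3088466382079173))
blue (array([-0.0004, -0.0209, -0.003 , -0.0002]), np.float64(0.38104221140548467))
```

apply_moves --pt "0 0 0 -0.0164 -0.0331 0 -0.5" --pt "0 0 0 -0.0164 -0.0331 0 -0.5" --pt "0 0 0 -0.0164 -0.0331 0 -0.5" --pt "0 0 0 -0.0164 -0.0331 0 -0.5" --pt "0 0 0 -0.0164 -0.0331 0 -0.5" --pt "0 0 0 -0.0164 -0.0331 0 -0.5" --pt "0 0 0 -0.0164 -0.0331 0 -0.5" --pt "0 0 0 -0.0164 -0.0331 0 -0.5"

```text
clock: 27.07
tcp_pos: [0.5364, 0.0392, 0.2828]
orientation: [-0.411, -3.111, 0.012]
contact_force: [1.1, 0.8, -0.2]
grip_width: 0.0505
gripper_force: 52.2
```

apply_moves --pt "0 0 0 -0.0164 -0.0331 0 -0.5" --pt "0 0 0 -0.0164 -0.0331 0 -0.5" --pt "0 0 0 -0.0164 -0.0331 0 -0.5" --pt "0 0 0 -0.0164 -0.0331 0 -0.5" --pt "0 0 0 0 0 0 -0.5" --pt "0 0 0 0 0 0 -0.5" --pt "0 0 0 0 0 0 -0.5" --pt "0 0 0 0 0 0 -0.5"

```text
clock: 27.73
tcp_pos: [0.5653, -0.1021, 0.2832]
orientation: [-0.408, -3.11, 0.01]
contact_force: [-0.3, 0.1, -0.7]
grip_width: 0.0508
gripper_force: 52.3
```

```bash
python3 - <<'E'
from w import *
o=telemetry.get_obs(); M=R.from_rotvec(o["orientation"]).as_matrix(); print("now yaw",np.degrees(np.arctan2(M[1,0],M[0,0]))); to(np.array([.5655,-.1035,.19])-.0008*M[:,0],axes(-.2645,90),o)
E
```

```text
now yaw 165.0613516032939
turn/6deg (tool) [-0.0677 -0.035   0.0361] shift after turn [-0.0014 -0.0012  0.0933] shift now [-0.0017 -0.0006  0.0933] tcp [ 0.5653 -0.1021  0.2832] F [-0.2748  0.0999 -0.666 ] w 0.050772465757769975 t 27.7333
q [ 0.1571  0.2733 -0.1113  1.7307  0.0397  1.1446  1.3435]
```

apply_moves --pt "-0.07 -0.15 0 -0.0015 -0.001 0 -0.5" --pt "0 0 0 0 0 0.025 -0.5" --pt "0 0 0 0 0 0.03 -0.5" --pt "0 0 0 0 0 0.03 -0.5" --pt "0 0 0 0 0 0.02 -0.5" --pt "0 0 0 0 0 0.015 -0.5" --pt "0 0 0 0 0 0 -0.5" --pt "0 0 0 0 0 0 -0.5"

```text
clock: 28.4
tcp_pos: [0.5675, -0.1049, 0.163]
orientation: [0.409, 3.104, -0.003]
contact_force: [0.7, -0.6, -0.6]
grip_width: 0.0507
gripper_force: 52.3
```

apply_moves --pt "0 0 0 0 0 0.004 -0.5" --pt "0 0 0 0 0 0.004 -0.5" --pt "0 0 0 0 0 0.004 -0.5" --pt "0 0 0 0 0 0.003 -0.5" --pt "0 0 0 0 0 0.002 -0.5" --pt "0 0 0 0 0 0 -0.5" --pt "0 0 0 0 0 0 -0.5" --pt "0 0 0 0 0 0 -0.5"

```text
clock: 29.07
tcp_pos: [0.5681, -0.106, 0.1463]
orientation: [0.411, 3.102, -0.003]
contact_force: [-0.1, 1.0, -0.7]
grip_width: 0.0505
gripper_force: 52.2
```

apply_moves --pt "0 0 0 0.0015 0.001 0 -0.5" --pt "0 0 0 0.0012 0.001 0 -0.5" --pt "0 0 0 0 0 0.002 -0.5" --pt "0 0 0 0 0 0.002 -0.5" --pt "0 0 0 0 0 0.002 -0.5" --pt "0 0 0 0 0 0.001 -0.5" --pt "0 0 0 0 0 0 -0.5" --pt "0 0 0 0 0 0 -0.5"

```text
clock: 29.73
tcp_pos: [0.566, -0.1033, 0.1391]
orientation: [0.411, 3.103, -0.003]
contact_force: [0.6, -0.3, -0.2]
grip_width: 0.0504
gripper_force: 52.3
```

No contact yet, and about 1.5 mm to go. I go down, release, rise, and press.

apply_moves --pt "0 0 0 0 0 0.001 -0.5" --pt "0 0 0 0 0 0.001 -0.5" --pt "0 0 0 0 0 0 -0.5" --pt "0 0 0 0 0 0 0.2" --pt "0 0 0 0 0 0 0.7" --pt "0 0 0 0 0 0 0.7" --pt "0 0 0 0 0 -0.02 0.7" --pt "0 0 0 0 0 -0.03 0.7"

```text
clock: 30.4
tcp_pos: [0.5632, -0.1029, 0.1847]
orientation: [0.411, 3.109, -0.003]
contact_force: [0.9, 0.3, 0.6]
grip_width: 0.0724
gripper_force: 0.0
```

apply_moves --pt "0 0 0 0 0 -0.03 0.5" --pt "0 0 0 0 0 0 -1" --pt "0 0 0 0 0 0 -1" --pt "0 0 0 0 0 0 -1" --pt "0 0 0 0 0 0 -1" --pt "0 0 0 0 0 0 -1" --pt "0 0 0 0 0 0 -1" --pt "0 0 0 0 0 0 -1"

```text
clock: 31.07
tcp_pos: [0.5648, -0.103, 0.2164]
orientation: [0.411, 3.104, -0.003]
contact_force: [0.0, 0.4, -0.4]
grip_width: 0.0
gripper_force: 0.0
```

apply_moves --pt "0 0 0 0 0 0.02 -1" --pt "0 0 0 0 0 0.02 -1" --pt "0 0 0 0 0 0.006 -1" --pt "0 0 0 0 0 0 -1" --pt "0 0 0 0 0 0 -1" --pt "0 0 0 0 0 0 -1" --pt "0 0 0 0 0 0 -1" --pt "0 0 0 0 0 0 -1"

```text
clock: 31.73
tcp_pos: [0.5663, -0.1033, 0.1722]
orientation: [0.411, 3.101, -0.003]
contact_force: [-0.2, 0.1, -0.0]
grip_width: -0.0004
gripper_force: 0.0
```

Now press gently. The expected contact height is 0.163.

apply_moves --pt "0 0 0 0 0 0.002 -1" --pt "0 0 0 0 0 0.002 -1" --pt "0 0 0 0 0 0.002 -1" --pt "0 0 0 0 0 0.001 -1" --pt "0 0 0 0 0 0.001 -1" --pt "0 0 0 0 0 0.001 -1" --pt "0 0 0 0 0 0 -1" --pt "0 0 0 0 0 0 -1"

```text
clock: 32.4
tcp_pos: [0.5662, -0.1032, 0.1632]
orientation: [0.411, 3.102, -0.003]
contact_force: [-2.6, -0.6, 7.3]
grip_width: -0.0001
gripper_force: 3.7
```

apply_moves --pt "0 0 0 0 0 0.001 -1" --pt "0 0 0 0 0 0.001 -1" --pt "0 0 0 0 0 0 -1" --pt "0 0 0 0 0 0 -1" --pt "0 0 0 0 0 0 -1" --pt "0 0 0 0 0 0 -1" --pt "0 0 0 0 0 0 -1" --pt "0 0 0 0 0 0 -1"

```text
clock: 33.07
tcp_pos: [0.5673, -0.1033, 0.1632]
orientation: [0.41, 3.099, -0.003]
contact_force: [-5.1, 1.7, 18.2]
grip_width: -0.0004
gripper_force: 9.6
```

Solid at 0.163 with 18 N, so the stack is fully home. I retreat and check.

apply_moves --pt "0 0 0 0 0 -0.01 -1" --pt "0 0 0 0 0 -0.03 -1" --pt "0 0 0 0 0 -0.035 -1" --pt "0 0 0 0.03 0 -0.02 -1" --pt "0 0 0 0.03 0 0 -1" --pt "0 0 0 0.03 0 0 -1" --pt "0 0 0 0.03 0 0 -1" --pt "0 0 0 0 0 0 -1"

```text
clock: 33.73
tcp_pos: [0.4436, -0.0707, 0.2532]
orientation: [0.41, 3.106, -0.004]
contact_force: [-1.1, -1.1, -0.8]
grip_width: 0.0001
gripper_force: 0.0
```

```bash
python3 - <<'E'
from w import *
s=grab_frame("scene"); t=grab_frame("top")
a=cv2.resize(s[90:270,130:330],(440,400),interpolation=cv2.INTER_CUBIC); b=cv2.resize(t[140:260,190:300],(360,400),interpolation=cv2.INTER_CUBIC)
cv2.imwrite("pics/end.png",np.hstack([a,b])); print(telemetry.get_obs()["tcp_pos"])
E
```

```text
[ 0.4483 -0.0716  0.2541]
```

View pics/end.png

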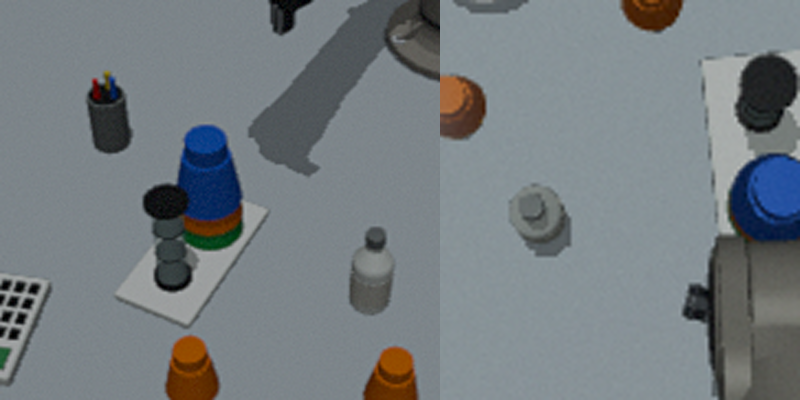

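The final view shows green, orange and blue nested upright on the peg at crop (210,185). The bottle and pen pot stand in place.

```bash
python3 -c "
from bench import order
print(order.hand_in())"
```

```text
the job is handed in; nothing more can be done
None
```

I handed the job in at about 34 s: all three beakers are nested upside down on the free peg (green, then orange, then blue on top) and pressed home at the expected height, with the bottle and pen pot still standing in place; the hand-in returned no verdict.

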